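Stand the slumped carton up and flip the topping lid shut

TASK

A carton has slumped against the front of the topping station and hangs over the fruit, so the lid cannot be shut. Without picking it up or sliding it away, gently push the carton back up until it stands upright on its base where it is, and then push the open lid over and down until it is fully closed. Leave the other carton, the syrup bottle and the cup where they stand.

Things in the scene. Friction and masses are not known exactly. Their poses are not given: they have to be found in the camera images.
- station: Topping station: steel box fixed to the counter, 190 mm deep (its x), 240 mm wide (its y), 100 mm high, two white pans of fruit inside (tops 90 mm above the counter). Origin: centre of its underside, z up. The carton leans on its front, which faces its own -x; the lid is hinged along the top of its back (+x).
- carton: The slumped carton: closed brick carton, dark brown with a cream band, 70 x 70 x 195 mm tall plus a white screw cap (32 mm across, 20 mm high) mid-top; 0.4 to 0.65 kg, centre of mass half-way up. Origin: centre of its underside; z along its height to the cap. It starts leaning 0.56 rad towards its own +x, its +x face resting on the station's front rim, loose.
- carton_foot (a point): Middle of the carton's +x bottom edge, on which it rests and tips, about 63 mm in front of the station; 35 mm from the origin along its x. Its +x top edge overhangs the station by about 40 mm, 165 mm up: push there, from the station's side; the top rises some 40 mm on the way. Leaning under 0.34 rad it falls upright by itself; pushed fast it topples the other way.
- lid (a joint): Angle of the lid in rad: 0 = lying closed on the station, 1.57 = standing upright, 2.0 = its stop, leaning back. It starts open, between 1.65 and 1.95. The hinge is stiff (about 0.3 N m of friction), so the lid stays at any angle; some 2 to 3 N near its front edge turns it.
- lid_hinge (a point): Middle of the lid's hinge axis, on the top back edge of the station (95 mm behind the station's centre, 100 mm above the counter). The axis runs along the station's y. Same axes as the station.
- lid_edge (a point): Middle of the lid's free front edge, on its outer face (the face that is on top when closed, and looks to the back when open). Lid: clear plate with black edge strips, 192 mm from hinge axis to this edge, 240 mm wide, 4 to 6 mm thick, 0.25 kg.
- carton_b: A second, equal carton (70 x 70 x 195 mm plus cap) that stands upright in front of the station, to one side of the work; leave it. Origin: centre of its underside.
- syrup: Closed red syrup bottle with a black cap, 68 mm across, 215 mm tall, standing beyond one end of the station; leave it. Origin: centre of its underside.
- cup: Empty clear plastic cup, mouth 92 mm across, 115 mm tall, standing beyond the other end of the station; leave it. Origin: centre of its underside.
Things that resemble listed ones, but are neither listed nor needed, are in the scene too. What is shaped like the carton but turquoise is not meant.

How it is judged:
By the outcome, as a careful person would: the job done as asked, in the order asked, and still so for the second after the job is handed in, with the robot touching nothing.
It also fails if it takes over 58 s, if anything falls off the work surface, if the arm or the gripper's body presses on something with over 40 N, if the wrist force passes 120 N, or if a joint passes its speed limit or range.

ROBOT

A 6-joint arm with a two-finger parallel gripper is mounted at the origin on the work surface. World frame = base frame: x ahead of the robot, y to its left, z up, the work surface at z = 0. Lengths are in m, angles in rad, forces in N, time in s.
With the tool pointing down it reaches from about 0.375 to 0.825 m from the base axis. Payload 5.5 kg.
Tool frame: the origin (TCP) lies midway between the tips of the shut fingers; the grasp point (between the pads) lies 19 mm behind it (bot.grasp_offset is the distance from the TCP to the grasp point, in m); x points along the fingers, z is the direction in which the jaws open and shut, and the axes are right-handed (so a half turn about x gives the same grasp; the last joint's range is limited). The gripper opens to 85 mm and grips with 20 to 120 N. Pads are 22 mm wide; open, the fingers measure 114 mm over their backs; the gripper's body (76 mm by 85 mm) begins 54 mm behind the grasp point. The pads swing forward as they close: fully open they stand 13 mm farther back than shut.
Start: joints at [1.15, 0.314, -0.047, 1.21, 0, 1.571], TCP at [0.245, 0.548, 0.231] pointing down, gripper open.
Joint ranges: [-2.67, 2.67], [-0.69, 1.73], [-1.03, 1.25], [-2.08, 2.16], [-1.42, 1.45], [-3.14, 3.14]. Speed limits (rad/s): [2.39, 2.39, 3.01, 3.14, 3.14, 3.14].

INTERFACE

Orientations are given as a 3x3 rotation matrix whose columns are the frame's x, y, z axes.
In Python, from station import bot gives the robot as it stands. The module is installed in compiled form; this text tells all that it offers.
- The arm moves only by the tool arm_command, never from a script. Its argument "moves" is a list of rows, each a list of 5 numbers: the gripper command: -1 is fully open, 1 is shut, values between are in proportion, then the shift along the tool's x, y, z in mm, then the turn about the tool's x in rad. In form: [[fingers, x, y, z, twist], ...]. A call has 1 to 5 rows; each row shifts and turns the pose as measured when the row begins, along the tool's axes as they then stand; what a row does not reach is not made up. A row lasts 1/8 s, in which the tool goes at most 62.5 mm and 10.7 degrees, less where a joint would pass 70% of its speed; a pose out of reach is approached as far as the arm can. A call with a gripper value outside its range is refused whole. The fingers move at their own pace and stop on an object; "grip_force" is the grip in N (left out, the last holds). Time passes only in rows, so rows that do not move let the fingers close. It gives the time, the measured TCP pose, the force and the opening at its end, in the units of the state.
- bot.read_state(): the state, without advancing time (a new reading comes with each control period).
- bot.capture(name): name is "scene" or "top" or "wrist"; returns the picture (420x560x3 uint8, red, green, blue); there is no depth.
- bot.camera_params(name): a dict with "mtx" (3x3 intrinsics, pixels), "R" (3x3) and "t" (3): a world point X has camera coordinates R X + t. Camera axes: x right, y down, z forward; pixel columns grow to the right and rows downward; lengths in m; the calibration is good to about 2 mm. A picture is of the moment at which its call begins: read the wrist's pose just before it. camera_params takes no time and is no camera call; for the wrist camera it gives the pose at the moment of the call.
- bot.job_done(): hands the job in, once; it reports no verdict.
The state is a dict: "t": time; "q": joint angles; "joint_velocities": joint speeds; "effort": joint torques, N m; "position": TCP position; "orientation": TCP orientation; "force": force on the tool from outside, world axes, zero at the start; "ft_torque": the same for the moment, N m; "gripper_width": finger opening in m.
Only numpy, scipy, OpenCV 4.12 (cv2) and the standard library are available. Lean on these libraries where they do the work, as an engineer would, in place of code of your own. Each camera call takes 0.05 s, during which the arm holds its last target.

## Working session

There is one attempt and no reset: what is moved stays moved. The work goes in short steps, Python scripts to look and compute and a tool call to move; the robot and the scene stay as the last step left them, time stands still between calls to the robot, and variables do not carry over. Pictures are saved under pics/ and viewed, and the job is handed in when it is done.

Besides the shell and the picture viewer there is one more tool, called after ">>>" as name([rows], argument=value, ...), one row to a line, values as JSON. arm_command: Moves the arm, as the interface text tells. Its arguments: {"type":"object","properties":{"moves":{"type":"array"},"grip_force":{"type":"number"}},"required":["moves"]}

```bash
mkdir -p pics; python3 - <<'E'
from station import bot
import cv2,numpy as np
s=bot.read_state();print(s)
for n in("scene","top","wrist"):
    im=bot.capture(n);cv2.imwrite(f"pics/{n}0.png",im[:,:,::-1])
    p=bot.camera_params(n);print(n,{k:np.round(v,3).tolist() for k,v in p.items()})
E
```

```text
{'t': 0.0, 'q': array([ 1.14998583e+00,  3.14232586e-01, -4.80579253e-02,  1.21019621e+00,
        3.80227839e-06,  1.57079732e+00]), 'joint_velocities': array([-3.46901687e-05, -7.23375914e-04, -6.71226976e-04,  1.88144587e-04,
        2.57753681e-04, -3.09378978e-04]), 'effort': array([-9.65228537e-05, -5.39594722e+01,  3.39746869e+01,  1.94291119e-02,
        9.94232596e-05, -6.63203679e-06]), 'position': array([0.24486765, 0.5471383 , 0.2304399 ]), 'orientation': array([[-6.93996741e-04, -9.12757744e-01,  4.08500696e-01],
       [-1.54136677e-03,  4.08501285e-01,  9.12756443e-01],
       [-9.99998571e-01,  3.80059667e-06, -1.69039302e-03]]), 'force': array([-0.3860771 ,  0.28061052, -0.64959751]), 'ft_torque': array([-0.07222863,  0.04071556,  0.05053739]), 'gripper_width': 0.08535977339952994}
scene {'mtx': [[424.069, 0.0, 284.477], [0.0, 424.069, 209.784], [0.0, 0.0, 1.0]], 'R': [[0.612, 0.791, -0.004], [0.535, -0.418, -0.734], [-0.582, 0.447, -0.679]], 't': [-0.253, -0.264, 1.542]}
top {'mtx': [[391.751, 0.0, 282.782], [0.0, 391.751, 214.932], [0.0, 0.0, 1.0]], 'R': [[-0.022, -1.0, 0.003], [-0.993, 0.022, -0.116], [0.116, -0.006, -0.993]], 't': [-0.091, 0.573, 1.003]}
wrist {'mtx': [[302.358, 0.0, 280.545], [0.0, 302.358, 205.896], [0.0, 0.0, 1.0]], 'R': [[0.407, 0.913, -0.001], [0.863, -0.385, 0.327], [0.299, -0.134, -0.945]], 't': [-0.599, -0.042, 0.382]}
```

View pics/scene0.png

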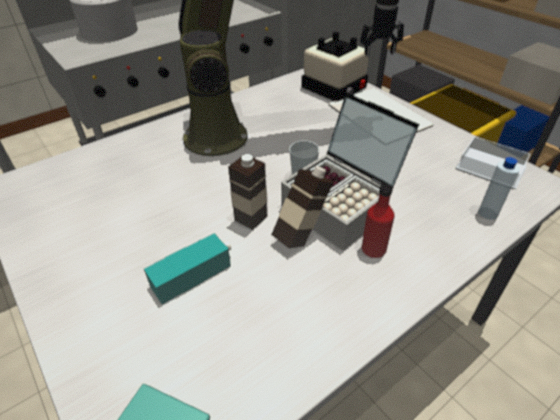

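View pics/top0.png

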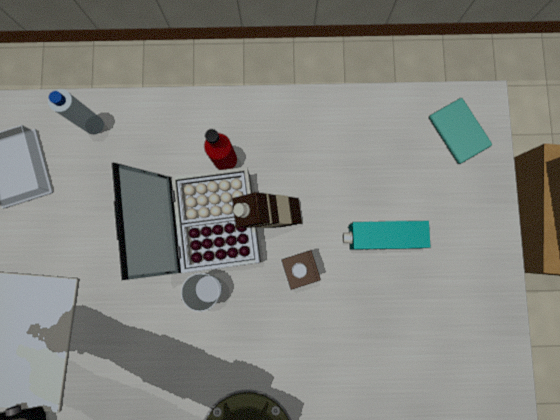

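View pics/wrist0.png

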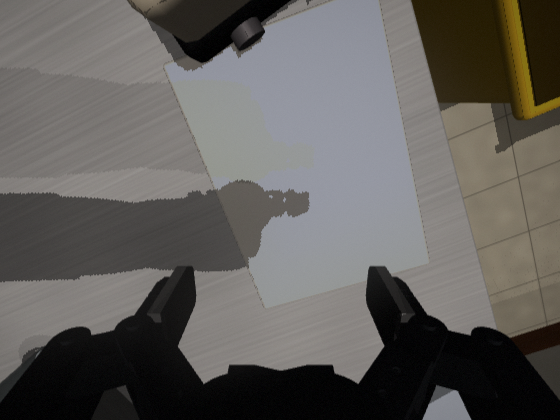

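The scene picture shows the slumped carton at about (303,207), the standing one at (248,190), and the lid open at (372,140). In the top picture the station is near (218,220) with its front facing right (world -y). The leaning carton spans (235–300, 192–228). I'll enlarge for the corners.

```bash
python3 - <<'E'
import cv2
a=cv2.imread("pics/top0.png")[120:320,100:340];cv2.imwrite("pics/topc.png",cv2.resize(a,None,fx=3.3,fy=3,interpolation=cv2.INTER_CUBIC)[:600,:800])
a=cv2.imread("pics/scene0.png")[85:265,220:430];cv2.imwrite("pics/scenec.png",cv2.resize(a,None,fx=3.3,fy=3.3,interpolation=cv2.INTER_CUBIC))
E
```

```text
(no output)
```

View pics/topc.png

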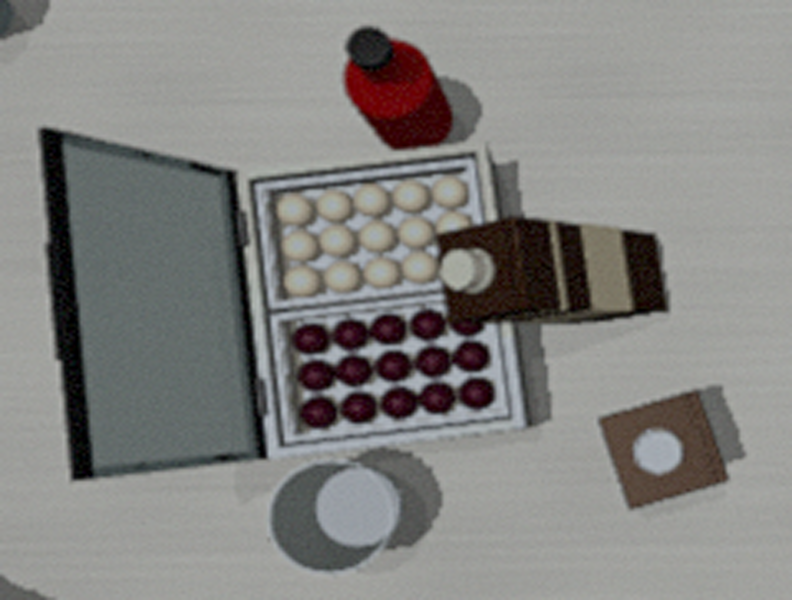

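View pics/scenec.png

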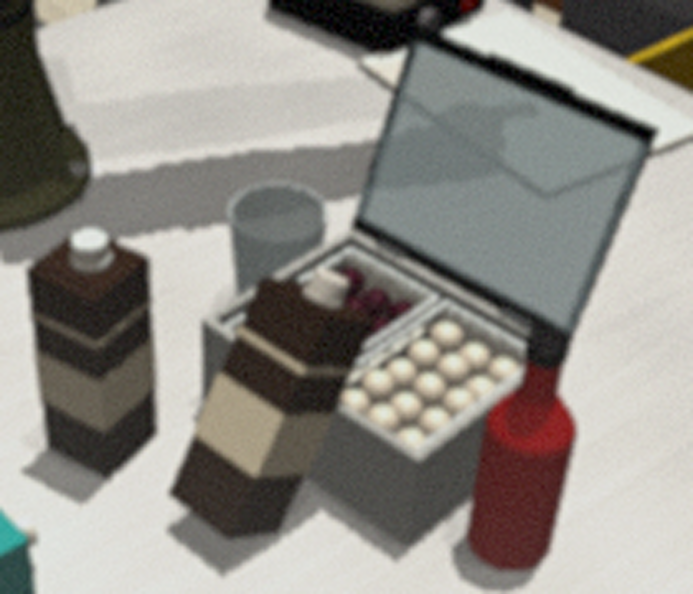

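```bash
cat > h.py <<'E'
import numpy as np, json, os
from station import bot
def ray(cam,uv,z,P=None):
    p=P or bot.camera_params(cam);K,R,t=[np.array(p[k],float) for k in("mtx","R","t")]
    d=R.T@np.linalg.solve(K,[uv[0],uv[1],1]);c=-R.T@t
    return c+d*(z-c[2])/d[2]
def tri(a,ua,b,ub):
    A=[];B=[]
    for cam,uv in((a,ua),(b,ub)):
        p=bot.camera_params(cam);K,R,t=[np.array(p[k],float) for k in("mtx","R","t")]
        d=R.T@np.linalg.solve(K,[uv[0],uv[1],1]);d/=np.linalg.norm(d);c=-R.T@t
        M=np.eye(3)-np.outer(d,d);A.append(M);B.append(M@c)
    x=np.linalg.solve(A[0]+A[1],B[0]+B[1]);return x
def tc(u,v):return(100+u/3.3,120+v/3)
def sc(u,v):return(220+u/3.3,85+v/3.3)
E
python3 - <<'E'
from h import *
np.set_printoptions(precision=3,suppress=True)
S={n:ray("top",tc(*p),.1) for n,p in dict(ff=(488,148),fn=(527,425),bn=(268,457),bf=(248,180)).items()}
print(S); c=sum(S.values())/4;print("c",c)
ex=(S['bf']-S['ff']+S['bn']-S['fn'])[:2];ey=(S['fn']-S['ff']+S['bn']-S['bf'])[:2]
print(np.linalg.norm(ex)/2,np.linalg.norm(ey)/2,np.arctan2(ex[1],ex[0]),np.arctan2(ey[1],ey[0])-np.pi/2)
print("carton +x top edge",ray("top",tc(437,237),.165),ray("top",tc(450,321),.165))
print("carton -x top edge",ray("top",tc(518,217),.202),ray("top",tc(531,318),.202))
print("carton -x bot edge",ray("top",tc(657,235),.037),ray("top",tc(668,310),.037))
print("lid edge",tri("top",tc(42,129),"scene",sc(655,133)),tri("top",tc(73,479),"scene",sc(420,38)))
print("b top",[ray("top",tc(*p),.195) for p in((600,420),(703,390),(728,478),(632,508))])
print("cup", ray("top",tc(335,515),.115)); print("syr",ray("top",tc(370,47),.215))
print("carton foot sc",ray("scene",sc(232,537),0),ray("scene",sc(277,530),0),ray("scene",sc(173,493),.037))
E
```

```text
{'ff': array([ 0.68 , -0.018,  0.1  ]), 'fn': array([ 0.45 , -0.045,  0.1  ]), 'bn': array([0.428, 0.146, 0.1  ]), 'bf': array([0.657, 0.163, 0.1  ])}
c [0.554 0.062 0.1  ]
0.18778574349476015 0.2305736438217554 1.6904609972987634 -4.618949563141632
carton +x top edge [0.595 0.013 0.165] [0.53  0.004 0.165]
carton -x top edge [ 0.603 -0.047  0.202] [ 0.528 -0.054  0.202]
carton -x bot edge [ 0.614 -0.148  0.037] [ 0.547 -0.155  0.037]
lid edge [0.658 0.245 0.274] [0.42  0.225 0.262]
b top [array([ 0.452, -0.099,  0.195]), array([ 0.473, -0.168,  0.195]), array([ 0.408, -0.182,  0.195]), array([ 0.388, -0.118,  0.195])]
cup [0.382 0.094 0.115]
syr [0.731 0.051 0.215]
carton foot sc [ 0.593 -0.119  0.   ] [ 0.609 -0.085  0.   ] [ 0.552 -0.147  0.037]
```

>>> arm_command([
  [0.2,-35,0,0,0.17],
  [0.2,-35,0,0,0.17],
  [0.2,-35,0,0,0.17],
  [0.2,-30,0,0,0.17],
  [0.2,0,0,0,0.17],
])

```text
t: 0.78
position: [0.2444, 0.5462, 0.3672]
orientation: [[-0.003, -0.269, 0.963], [-0.006, 0.963, 0.269], [-1.0, -0.005, -0.004]]
force: [0.5, 0.4, 0.2]
gripper_width: 0.0343
```

>>> arm_command([
  [0.2,0,0,0,0.142],
  [0.2,0,-54,25,0],
  [0.2,0,-54,25,0],
  [0.2,0,-54,25,0],
  [0.2,0,-54,25,0],
])

```text
t: 1.4
position: [0.3719, 0.3424, 0.3657]
orientation: [[-0.004, -0.132, 0.991], [-0.008, 0.991, 0.132], [-1.0, -0.007, -0.005]]
force: [1.0, -0.2, 0.2]
gripper_width: 0.0339
```

>>> arm_command([
  [0.2,0,-54,25,0],
  [0.2,0,-54,25,0],
  [0.2,0,-54,25,0],
  [0.2,0,-54,25,0],
  [0.2,0,-40,20,0],
])

```text
t: 2.02
position: [0.5281, 0.095, 0.3664]
orientation: [[-0.004, -0.131, 0.991], [-0.008, 0.991, 0.131], [-1.0, -0.007, -0.005]]
force: [0.2, 1.3, 0.6]
gripper_width: 0.0342
```

```bash
cat > d.py <<'E'
import sys; from h import *
np.set_printoptions(precision=1,suppress=True)
s=bot.read_state();R=s['orientation'];t=np.array([float(a) for a in sys.argv[1:4]])
print("pos",s['position']*1000,"move mm",R.T@(t-s['position'])*1000,"yaw z",np.round(np.arctan2(R[1,2],R[0,2]),3),"t",s['t'])
E
python3 d.py .557 .053 .157
```

```text
pos [528.1  95.  366.4] move mm [209.6 -43.9  24.1] yaw z 0.132 t 2.025
```

>>> arm_command([
  [0.2,0,-44,24,0],
  [0.2,50,0,0,0],
  [0.2,50,0,0,0],
  [0.2,0,0,0,0],
])

```text
t: 2.52
position: [0.5601, 0.048, 0.2636]
orientation: [[-0.004, -0.124, 0.992], [-0.008, 0.992, 0.124], [-1.0, -0.008, -0.005]]
force: [-0.9, 0.1, 0.5]
gripper_width: 0.0342
```

```bash
python3 d.py .557 .053 .157; python3 - <<'E'
from station import bot
import cv2
for n in("scene","top","wrist"): cv2.imwrite(f"pics/{n}1.png",bot.capture(n)[:,:,::-1])
E
```

```text
pos [560.1  48.  263.6] move mm [106.6   6.2  -2. ] yaw z 0.125 t 2.525
```

View pics/wrist1.png

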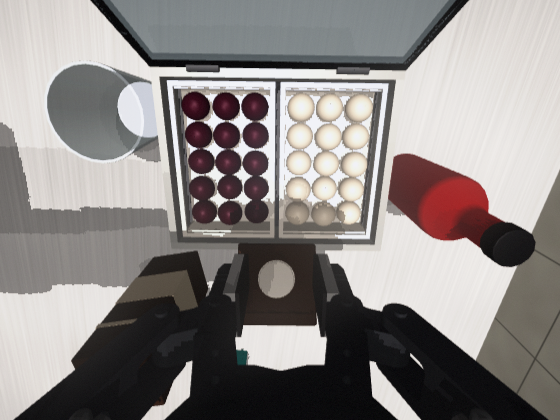

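View pics/scene1.png

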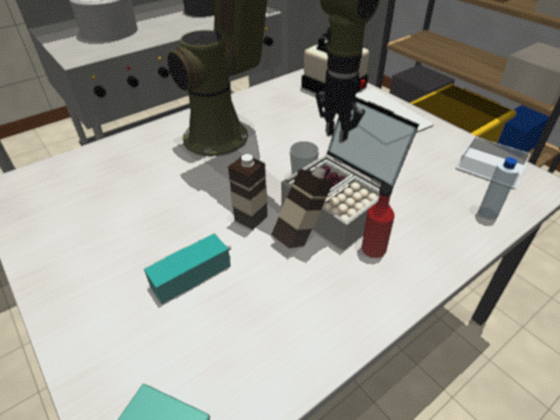

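The wrist view shows the carton's top with its +x edge from (238,245) to (317,247), centred between the fingers (cols 237/325). I'll check this edge against the earlier measurement.

```bash
python3 - <<'E'
from h import *
np.set_printoptions(precision=4,suppress=True)
print(ray("wrist",(238,245),.165),ray("wrist",(317,247),.165))
E
```

```text
[0.5297 0.0045 0.165 ] [0.6014 0.0113 0.165 ]
```

>>> arm_command([
  [0.2,35,5,0,0.015],
  [0.2,35,0,0,0],
  [0.2,25,0,0,0],
  [0.2,12,0,0,0],
  [0.2,0,0,0,0],
])

```text
t: 3.3
position: [0.574, 0.056, 0.1739]
orientation: [[0.028, -0.113, 0.993], [-0.005, 0.994, 0.113], [-1.0, -0.008, 0.028]]
force: [0.3, 0.2, 0.9]
gripper_width: 0.0346
```

```bash
python3 d.py .560 .048 .157
```

```text
pos [574.   56.  173.9] move mm [ 16.5  -6.2 -15.2] yaw z 0.113 t 3.3
```

```bash
python3 - <<'E'
from h import *
np.set_printoptions(precision=3,suppress=True)
s=bot.read_state();print(s['q'],s['joint_velocities'],s['force'],s['effort'])
E
```

```text
[ 0.102  0.275 -0.232  1.035 -0.008  1.559] [ 0.005 -0.016  0.033  0.015 -0.    -0.   ] [0.253 0.174 0.89 ] [ -0.004 -49.625  32.282  -0.565  -0.029  -0.001]
```

>>> arm_command([
  [0.2,4,0,-6,0],
  [0.2,4,0,-6,0],
  [0.2,4,0,-4,0],
  [0.2,4,0,0,0],
])

```text
t: 3.8
position: [0.5597, 0.0543, 0.1604]
orientation: [[0.034, -0.113, 0.993], [-0.004, 0.994, 0.113], [-0.999, -0.008, 0.034]]
force: [-0.3, 1.0, -0.9]
gripper_width: 0.034
```

```bash
python3 d.py .560 .048 .157
```

```text
pos [559.7  54.3 160.4] move mm [ 3.5 -6.2 -0.5] yaw z 0.113 t 3.8
```

>>> arm_command([
  [0.2,4,0,0,0],
  [0.2,4,0,0,0],
  [0.2,4,-5,0,0],
  [0.2,1,-5,0,0],
  [0.2,0,-5,0,0],
])

```text
t: 4.42
position: [0.5618, 0.0384, 0.146]
orientation: [[0.033, -0.113, 0.993], [-0.004, 0.994, 0.113], [-0.999, -0.008, 0.033]]
force: [-0.0, -0.5, -0.1]
gripper_width: 0.0342
```

```bash
python3 - <<'E'
from station import bot
import cv2
for n in("scene","wrist"): cv2.imwrite(f"pics/{n}2.png",bot.capture(n)[:,:,::-1])
a=cv2.imread("pics/scene2.png")[85:265,220:430];cv2.imwrite("pics/scene2c.png",cv2.resize(a,None,fx=3.3,fy=3.3,interpolation=cv2.INTER_CUBIC))
E
```

```text
(no output)
```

View pics/wrist2.png

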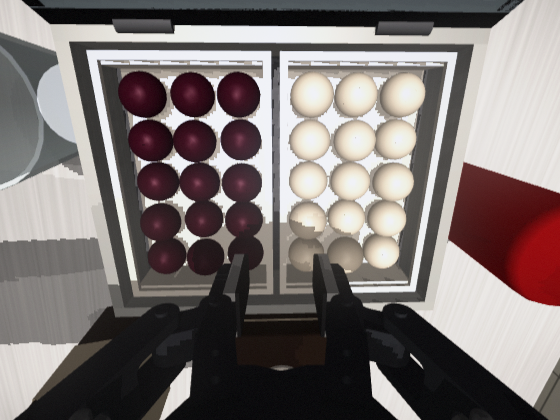

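View pics/scene2c.png

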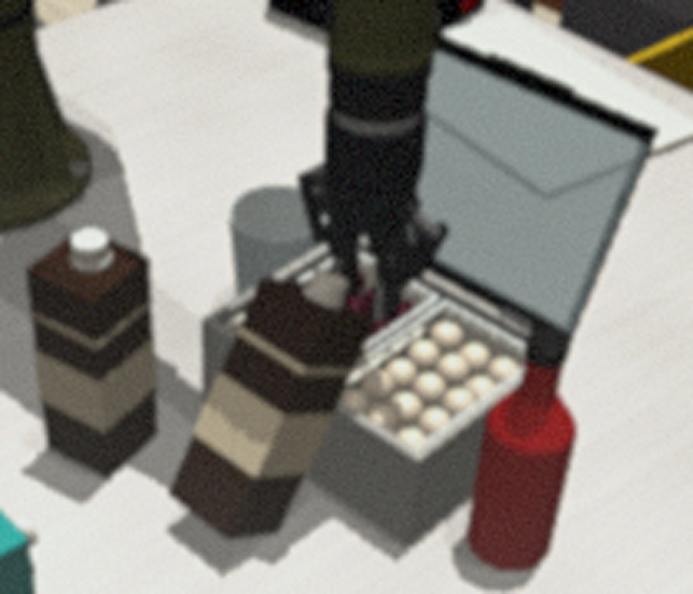

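The wrist view shows both fingertips (cols 240 and 320, rows 255–330) just behind the carton's top edge at row ~318. Now I'll push slowly.

>>> arm_command([
  [0.2,0,-5,0,0],
  [0.2,0,-5,0,0],
  [0.2,0,-5,0,0],
  [0.2,0,-4,0,0],
])

```text
t: 5.03
position: [0.5646, 0.0185, 0.1469]
orientation: [[0.035, -0.112, 0.993], [-0.004, 0.994, 0.113], [-0.999, -0.008, 0.034]]
force: [0.3, 1.7, 0.3]
gripper_width: 0.0344
```

>>> arm_command([
  [0.2,0,-4,0,0],
  [0.2,0,-4,0,0],
])

```text
t: 5.28
position: [0.5657, 0.0102, 0.1471]
orientation: [[0.035, -0.113, 0.993], [-0.003, 0.994, 0.113], [-0.999, -0.007, 0.034]]
force: [-0.2, 0.7, 0.5]
gripper_width: 0.0339
```

```bash
cat > look.py <<'E'
import sys,cv2
from station import bot
k=sys.argv[1]
for n in sys.argv[2:]:
    im=bot.capture(n)[:,:,::-1]
    if n=="scene": im=cv2.resize(im[85:265,220:430],None,fx=3.3,fy=3.3,interpolation=cv2.INTER_CUBIC)
    if n=="top": im=cv2.resize(im[120:320,100:340],None,fx=3.3,fy=3,interpolation=cv2.INTER_CUBIC)
    cv2.imwrite(f"pics/{n}{k}.png",im)
E
python3 look.py 3 scene wrist
```

```text
(no output)
```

View pics/wrist3.png

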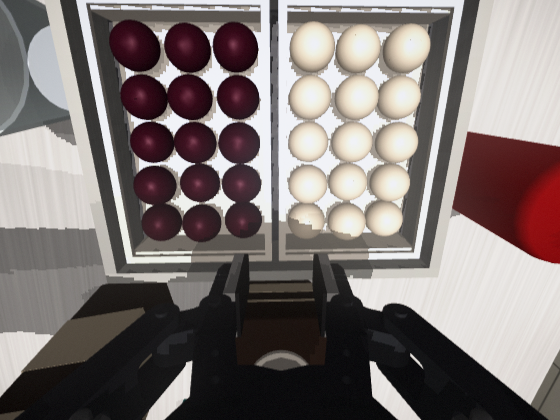

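View pics/scene3.png

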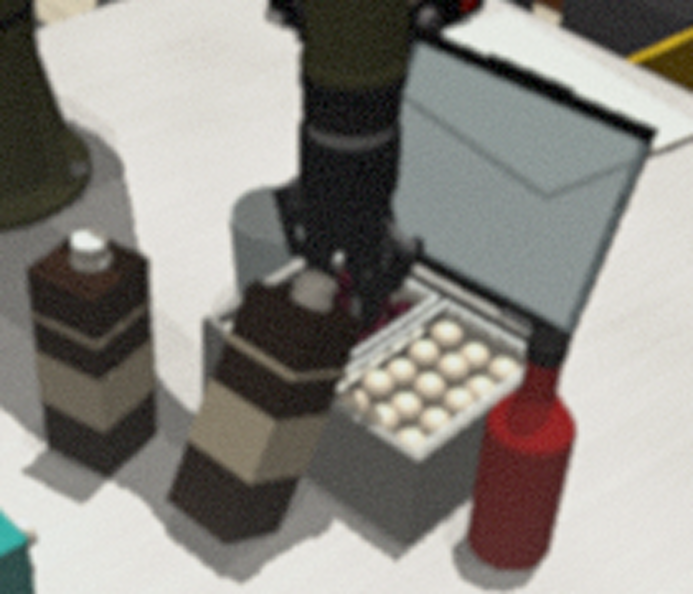

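The carton has begun to rise: its cap moved left (327→313 px) and its foot stayed at about (235,539). The wrist view now shows its +x face between the fingers. I'll continue gently, rising along the arc.

>>> arm_command([
  [0.2,-2,-4,0,0],
  [0.2,-2,-4,0,0],
  [0.2,-2,-4,0,0],
])

```text
t: 5.75
position: [0.5667, -0.0027, 0.1532]
orientation: [[0.034, -0.113, 0.993], [-0.004, 0.994, 0.113], [-0.999, -0.008, 0.034]]
force: [0.1, -0.4, -0.3]
gripper_width: 0.0339
```

```bash
python3 look.py 4 scene wrist
```

```text
(no output)
```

View pics/scene4.png

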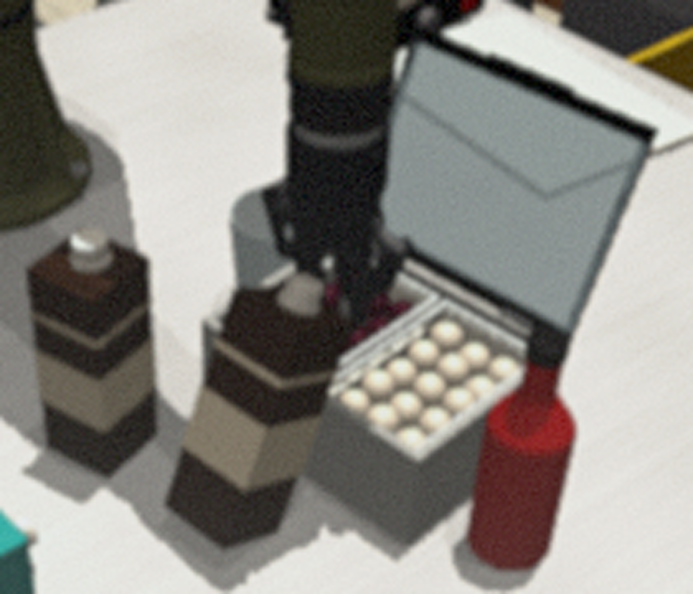

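View pics/wrist4.png

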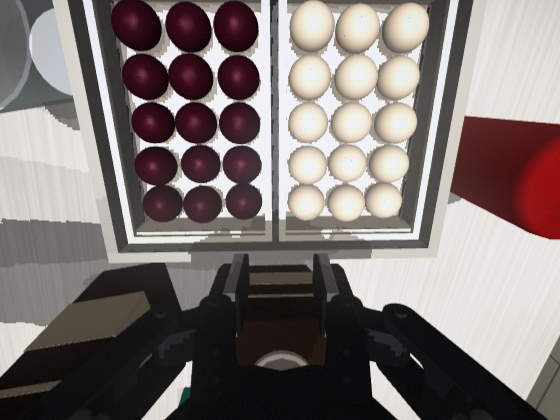

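>>> arm_command([
  [0.2,-2,-3,0,0],
  [0.2,-2,-3,0,0],
  [0.2,-1,-3,0,0],
  [0.2,-1,-3,0,0],
])

```text
t: 6.35
position: [0.5679, -0.0155, 0.1598]
orientation: [[0.035, -0.112, 0.993], [-0.004, 0.994, 0.112], [-0.999, -0.008, 0.034]]
force: [-0.1, -0.1, 0.3]
gripper_width: 0.0342
```

```bash
python3 look.py 5 scene
```

```text
(no output)
```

View pics/scene5.png

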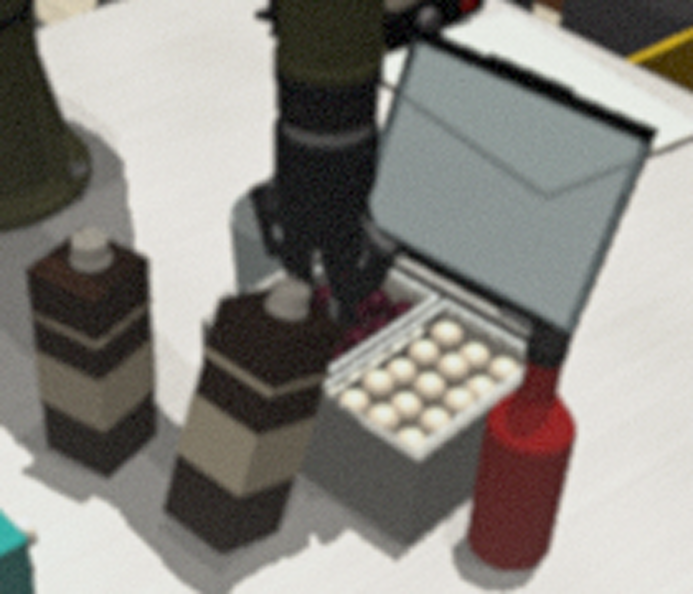

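Lean is now about 0.36; the foot has not moved. I'll go slower still.

>>> arm_command([
  [0.2,-1,-2,0,0],
  [0.2,-1,-2,0,0],
  [0.2,-1,-2,0,0],
  [0.2,0,-1,0,0],
])

```text
t: 6.9
position: [0.5688, -0.0233, 0.1632]
orientation: [[0.035, -0.112, 0.993], [-0.005, 0.994, 0.112], [-0.999, -0.009, 0.034]]
force: [-1.2, 0.7, 0.7]
gripper_width: 0.0347
```

```bash
python3 look.py 6 scene
```

```text
(no output)
```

View pics/scene6.png

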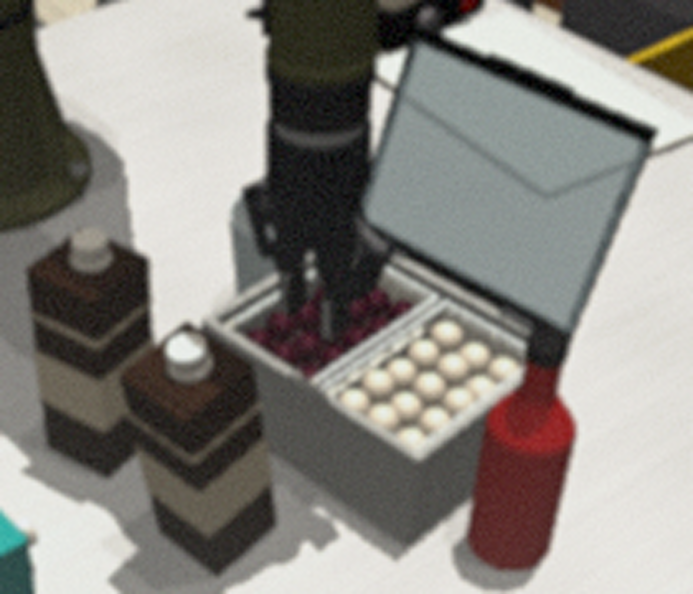

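```bash
python3 look.py 7 scene
```

```text
(no output)
```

View pics/scene7.png

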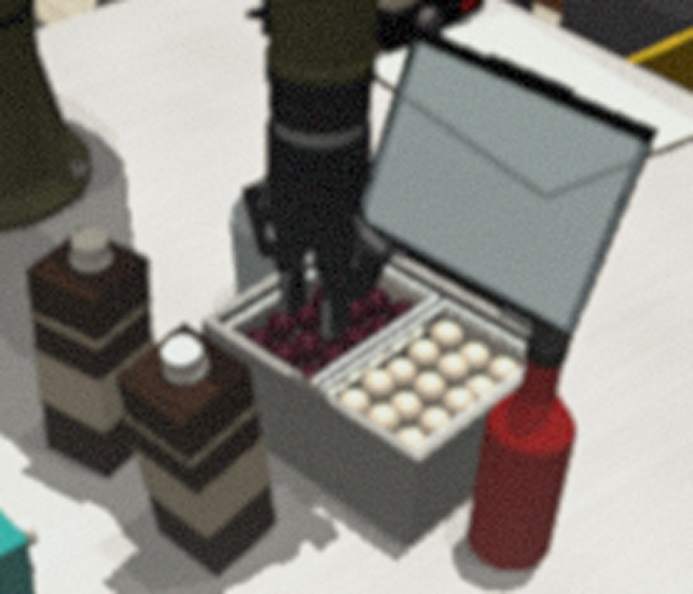

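It still rocks slightly (cap 187→183 px). I'll lift the hand straight up while it settles.

>>> arm_command([
  [0.2,-5,5,0,0],
  [0.2,-10,8,0,0],
])

```text
t: 7.25
position: [0.566, -0.0099, 0.178]
orientation: [[0.033, -0.111, 0.993], [-0.005, 0.994, 0.111], [-0.999, -0.008, 0.032]]
force: [0.4, 0.1, -0.6]
gripper_width: 0.0339
```

```bash
python3 look.py 8 scene
```

```text
(no output)
```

View pics/scene8.png

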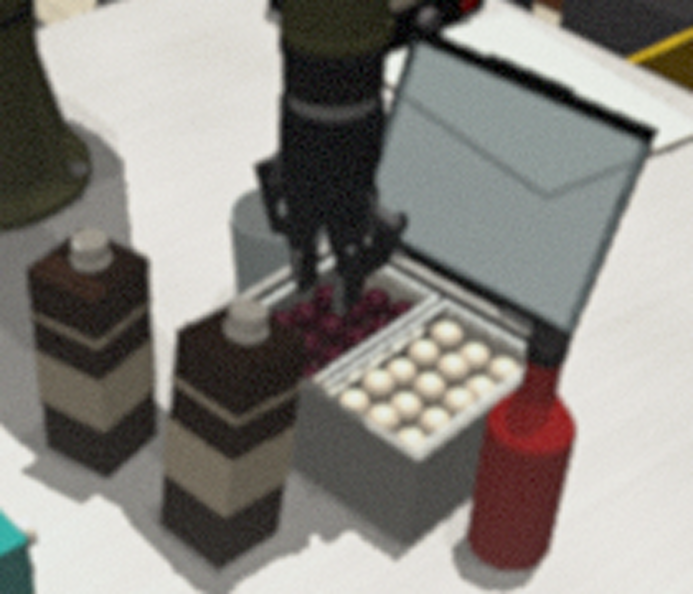

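>>> arm_command([
  [0.5,-25,10,0,0],
  [0.5,-30,10,0,0],
  [0.5,-30,5,0,0],
  [0.5,-30,0,0,0],
  [0.5,-30,0,0,0],
])

```text
t: 7.92
position: [0.5573, 0.02, 0.3293]
orientation: [[0.034, -0.115, 0.993], [-0.003, 0.993, 0.115], [-0.999, -0.007, 0.033]]
force: [0.6, -0.7, 0.5]
gripper_width: 0.0212
```

```bash
python3 look.py 9 scene
```

```text
(no output)
```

View pics/scene9.png

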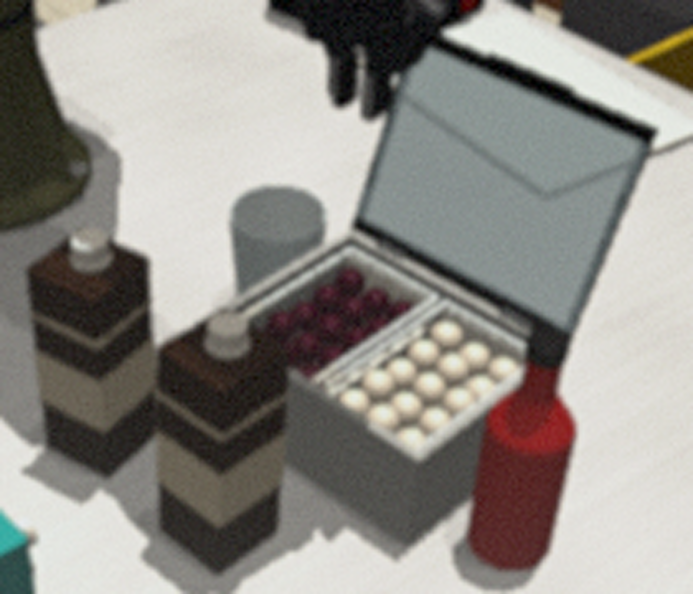

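The carton now stands upright on its base; its vertical edges parallel those of the second carton. On to the lid: over it and down behind.

>>> arm_command([
  [1,-35,0,0,0],
  [1,0,40,0,0],
  [1,0,50,0,0],
  [1,0,50,0,0],
  [1,0,50,0,0],
])

```text
t: 8.6
position: [0.5363, 0.2128, 0.373]
orientation: [[0.048, -0.11, 0.993], [-0.002, 0.994, 0.11], [-0.999, -0.007, 0.048]]
force: [-0.6, 0.0, -0.3]
gripper_width: -0.0002
```

>>> arm_command([
  [1,0,50,0,0],
  [1,0,40,0,0],
  [1,0,20,0,0],
  [1,0,10,0,0],
  [1,0,0,0,0],
])

```text
t: 9.22
position: [0.5208, 0.3395, 0.3732]
orientation: [[0.05, -0.116, 0.992], [-0.001, 0.993, 0.116], [-0.999, -0.007, 0.05]]
force: [0.5, -0.1, -0.6]
gripper_width: 0.0001
```

```bash
python3 d.py .533 .290 .235; python3 look.py 10 wrist top
```

```text
pos [520.8 339.5 373.2] move mm [138.8 -49.6  -0.6] yaw z 0.116 t 9.225
```

View pics/wrist10.png

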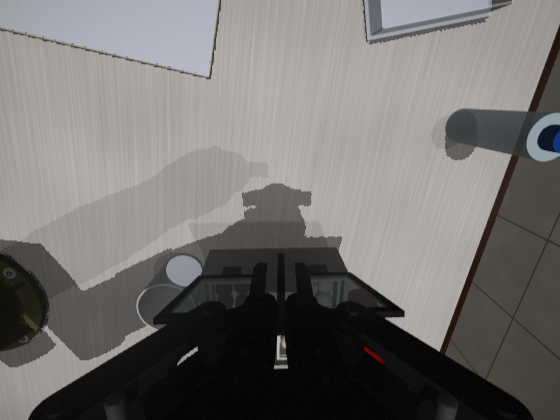

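View pics/top10.png

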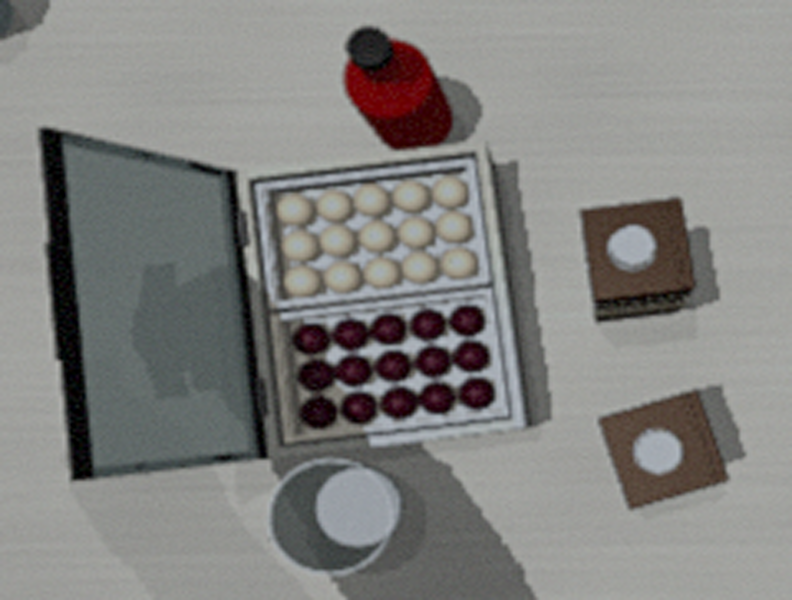

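The top view shows both cartons upright, with nothing else moved and the lid edge at x≈42–90 px in the crop. The hand is clear behind the lid, so I'll descend.

>>> arm_command([
  [1,25,0,0,0],
  [1,30,0,0,0],
  [1,30,0,0,0],
  [1,25,-5,0,0],
  [1,15,-10,0,0],
])

```text
t: 9.95
position: [0.5325, 0.3174, 0.2485]
orientation: [[0.056, -0.106, 0.993], [-0.0, 0.994, 0.106], [-0.998, -0.006, 0.056]]
force: [-0.8, 0.7, 0.2]
gripper_width: -0.0002
```

```bash
python3 d.py .533 .260 .24; python3 look.py 11 scene; python3 - <<'E'
from h import *
np.set_printoptions(precision=4,suppress=True)
P=[ray("top",tc(*p),.195) for p in((583,212),(680,200),(692,288),(595,300))];print(*P,sum(P)/4)
E
```

```text
pos [532.5 317.4 248.5] move mm [  8.5 -57.1  -6.1] yaw z 0.107 t 9.95
[ 0.6072 -0.0904  0.195 ] [ 0.6149 -0.1566  0.195 ] [ 0.5483 -0.1628  0.195 ] [ 0.5408 -0.0971  0.195 ] [ 0.5778 -0.1267  0.195 ]
```

View pics/scene11.png

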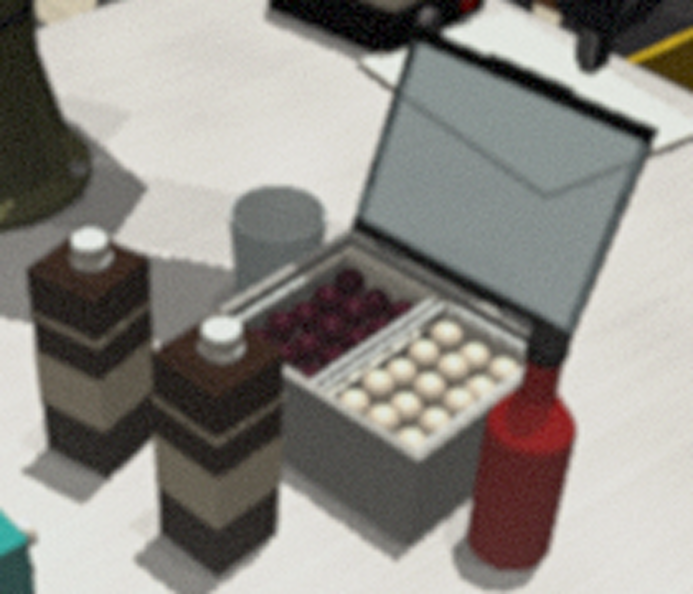

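Carton centre top is (0.578, -0.127) against (0.580, -0.129) predicted from its foot, so it is upright where it was. Now the lid.

>>> arm_command([
  [1,7,-15,0,0],
  [1,3,-15,0,0],
  [1,0,-12,0,0],
  [1,0,-10,0,0],
  [1,0,-10,0,0],
])

```text
t: 10.62
position: [0.5409, 0.2484, 0.2394]
orientation: [[0.057, -0.102, 0.993], [-0.002, 0.995, 0.103], [-0.998, -0.007, 0.057]]
force: [0.4, 0.0, -0.7]
gripper_width: 0.0
```

>>> arm_command([
  [1,0,-10,0,0],
  [1,0,-10,0,0],
  [1,0,-10,0,0],
  [1,0,-10,0,0],
])

```text
t: 11.12
position: [0.5456, 0.2152, 0.2486]
orientation: [[0.063, -0.108, 0.992], [0.019, 0.994, 0.107], [-0.998, 0.012, 0.065]]
force: [-5.5, 3.9, 9.4]
gripper_width: -0.0002
```

```bash
python3 look.py 12 scene
```

```text
(no output)
```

View pics/scene12.png

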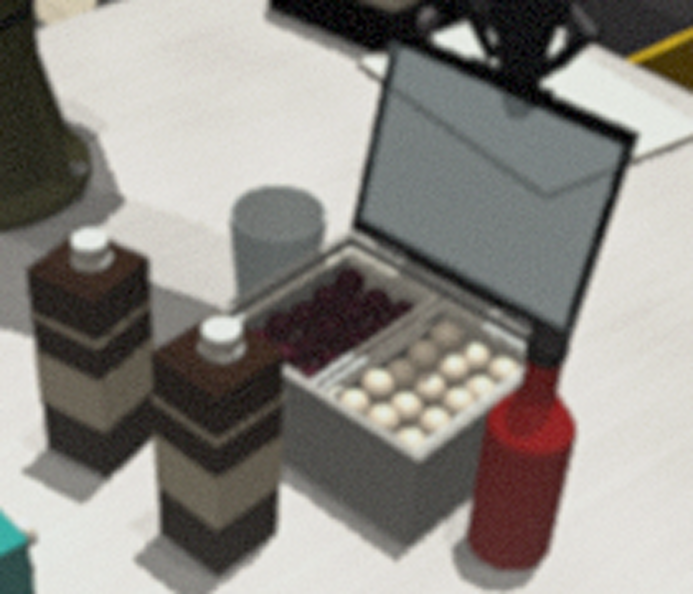

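The lid is turning, but there is a 9 N upward force as its edge rises under the hand. I'll raise the hand a bit along with it.

>>> arm_command([
  [1,-10,0,0,0],
  [1,-5,-2,0,0],
])

```text
t: 11.42
position: [0.5451, 0.212, 0.2649]
orientation: [[0.064, -0.108, 0.992], [0.019, 0.994, 0.107], [-0.998, 0.012, 0.066]]
force: [-0.4, 2.3, -2.3]
gripper_width: -0.0004
```

>>> arm_command([
  [1,-3,-8,0,0],
  [1,-3,-8,0,0],
  [1,-2,-8,0,0],
])

```text
t: 11.8
position: [0.5472, 0.1869, 0.2725]
orientation: [[0.063, -0.109, 0.992], [0.019, 0.994, 0.108], [-0.998, 0.012, 0.065]]
force: [-0.6, 1.2, -1.8]
gripper_width: 0.0001
```

```bash
python3 look.py 13 scene wrist
```

```text
(no output)
```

View pics/scene13.png

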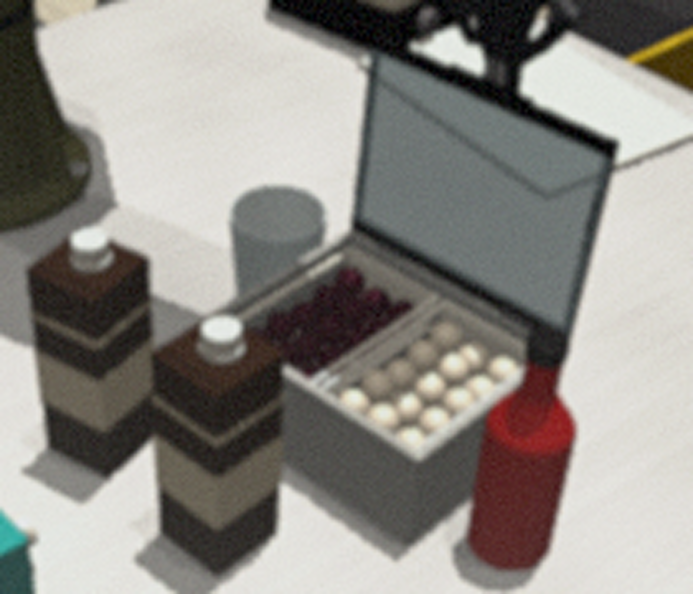

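View pics/wrist13.png

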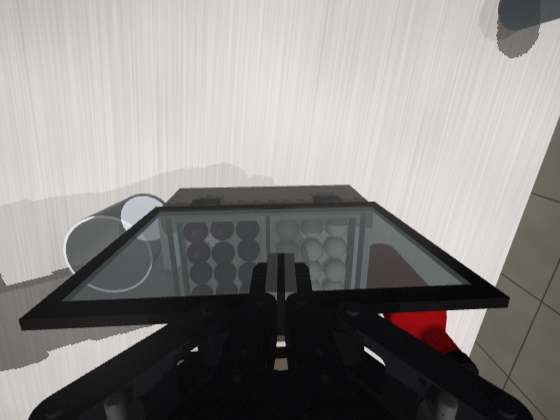

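>>> arm_command([
  [1,1,-10,0,0],
  [1,1,-10,0,0],
  [1,1,-10,0,0],
  [1,2,-10,0,0],
  [1,2,-10,0,0],
])

```text
t: 12.52
position: [0.5539, 0.1337, 0.2652]
orientation: [[0.065, -0.108, 0.992], [0.019, 0.994, 0.107], [-0.998, 0.012, 0.067]]
force: [0.4, 2.0, 0.7]
gripper_width: -0.0002
```

>>> arm_command([
  [1,2,-10,0,0],
  [1,2,-10,0,0],
  [1,3,-10,0,0],
  [1,3,-10,0,0],
])

```text
t: 13.02
position: [0.5584, 0.0913, 0.2529]
orientation: [[0.063, -0.108, 0.992], [0.019, 0.994, 0.107], [-0.998, 0.012, 0.064]]
force: [0.6, 2.3, -2.0]
gripper_width: -0.0002
```

>>> arm_command([
  [1,6,-9,0,0],
  [1,6,-9,0,0],
  [1,7,-8,0,0],
  [1,8,-8,0,0],
  [1,9,-7,0,0],
])

```text
t: 13.65
position: [0.5659, 0.0472, 0.2148]
orientation: [[0.064, -0.107, 0.992], [0.017, 0.994, 0.106], [-0.998, 0.01, 0.066]]
force: [0.5, 0.3, 2.4]
gripper_width: 0.0002
```

```bash
python3 look.py 14 scene; python3 d.py .56 .032 .196
```

```text
pos [565.4  46.5 213.3] move mm [ 16.7 -14.   -8. ] yaw z 0.106 t 13.7
```

View pics/scene14.png

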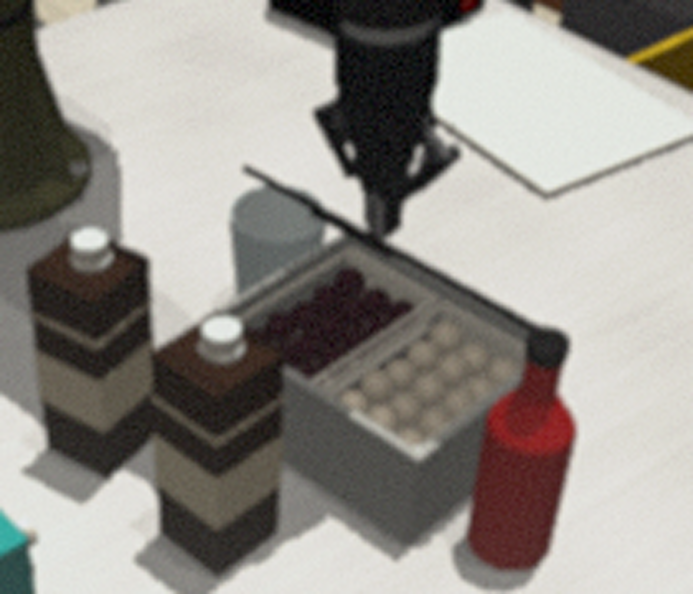

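>>> arm_command([
  [1,9,-7,0,0],
  [1,9,-6,0,0],
  [1,9,-5,-1,0],
  [1,9,-4,-1,0],
  [1,9,-3,-1,0],
])

```text
t: 14.32
position: [0.5687, 0.0203, 0.1651]
orientation: [[0.064, -0.107, 0.992], [0.016, 0.994, 0.106], [-0.998, 0.009, 0.065]]
force: [1.3, -0.1, 1.2]
gripper_width: -0.0002
```

```bash
python3 look.py 15 top wrist
```

```text
(no output)
```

View pics/wrist15.png

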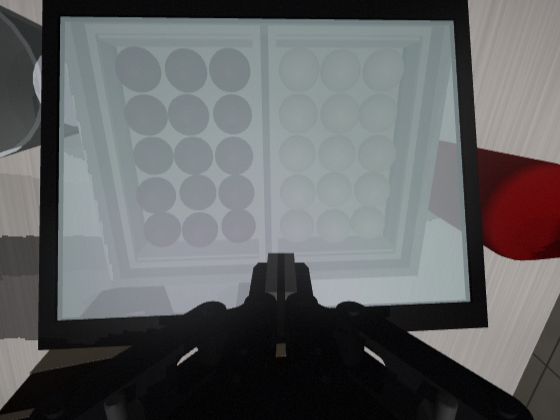

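View pics/top15.png

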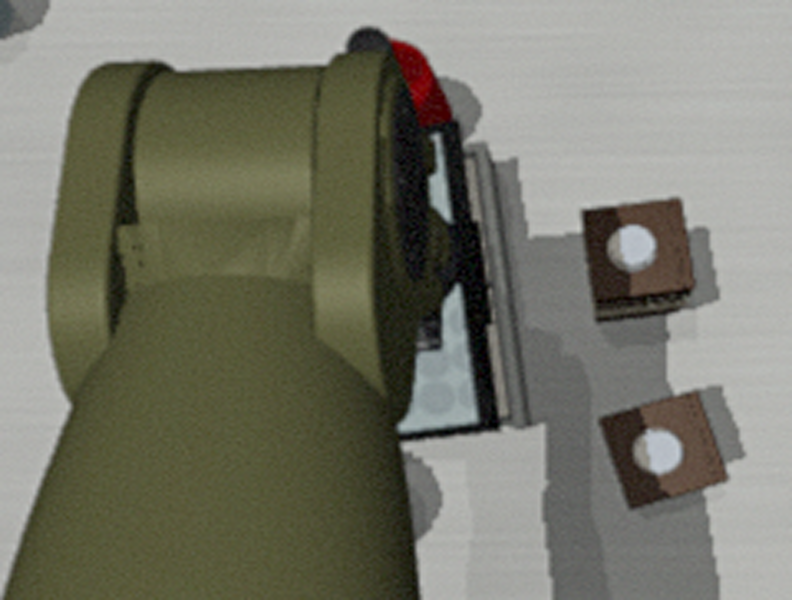

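>>> arm_command([
  [1,9,-3,-1,0],
  [1,9,-2,-1,0],
  [1,9,-2,-1,0],
  [1,8,-1,-1,0],
  [1,8,-1,0,0],
])

```text
t: 15.05
position: [0.5678, 0.0112, 0.119]
orientation: [[0.063, -0.107, 0.992], [0.016, 0.994, 0.106], [-0.998, 0.009, 0.064]]
force: [0.0, 0.8, 0.9]
gripper_width: 0.0001
```

>>> arm_command([
  [1,6,0,0,0],
  [1,5,0,0,0],
  [1,4,0,0,0],
])

```text
t: 15.42
position: [0.5685, 0.0114, 0.1038]
orientation: [[0.062, -0.107, 0.992], [0.016, 0.994, 0.106], [-0.998, 0.009, 0.063]]
force: [-16.0, -1.7, 39.2]
gripper_width: -0.0
```

A 39 N contact at z=0.104 means the lid is on the station. I'll lift off and check.

>>> arm_command([
  [1,-6,0,0,0],
  [1,-20,0,0,0],
  [1,-30,0,0,0],
  [1,-35,0,0,0],
  [1,-35,0,0,0],
])

```text
t: 16.05
position: [0.5587, 0.0101, 0.2301]
orientation: [[0.057, -0.108, 0.993], [0.017, 0.994, 0.107], [-0.998, 0.011, 0.059]]
force: [0.9, 0.8, 1.6]
gripper_width: 0.0002
```

>>> arm_command([
  [1,-35,0,0,0],
  [1,-35,10,0,0],
  [1,0,50,0,0],
  [1,0,50,-10,0],
  [1,0,50,-10,0],
])

```text
t: 16.68
position: [0.5204, 0.1677, 0.3072]
orientation: [[0.066, -0.101, 0.993], [0.018, 0.995, 0.1], [-0.998, 0.012, 0.068]]
force: [0.7, 0.5, 0.3]
gripper_width: -0.0001
```

>>> arm_command([
  [1,0,50,-15,0],
  [1,0,50,-15,0],
  [1,0,50,-15,0],
  [1,0,30,-15,0],
  [1,0,0,0,0],
])

```text
t: 17.3
position: [0.4385, 0.3503, 0.3054]
orientation: [[0.067, -0.106, 0.992], [0.021, 0.994, 0.105], [-0.997, 0.014, 0.069]]
force: [-0.4, 0.1, -0.7]
gripper_width: -0.0001
```

```bash
python3 look.py 16 top scene
```

```text
(no output)
```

View pics/scene16.png

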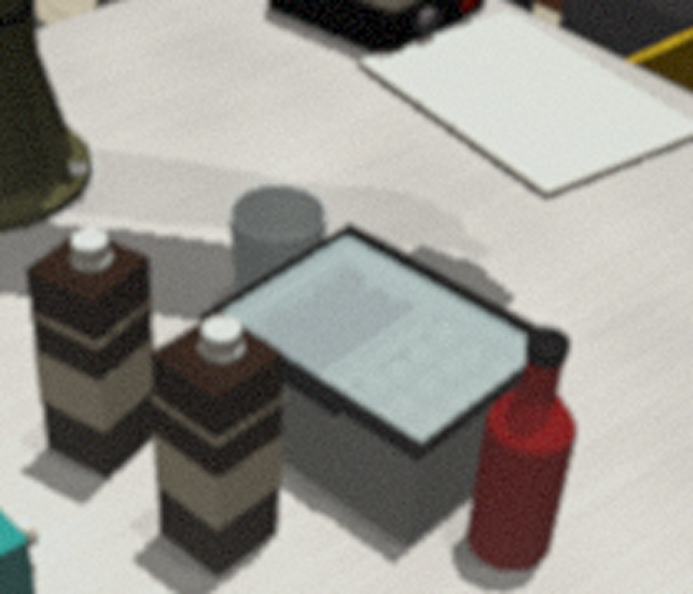

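View pics/top16.png

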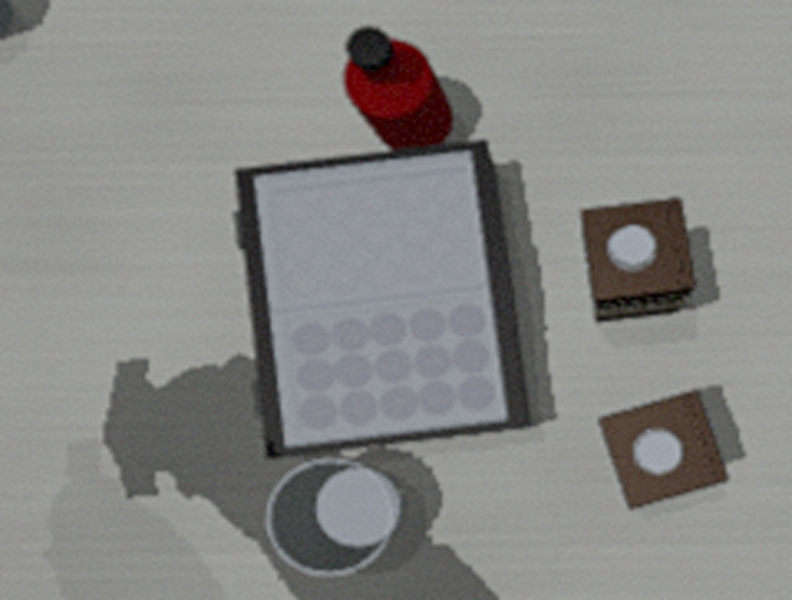

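The lid lies on the station in both views, and the cartons, bottle and cup appear where they were. I'll check the lid's corner heights by triangulation.

```bash
python3 - <<'E'
from h import *
np.set_printoptions(precision=4,suppress=True)
print("front far",tri("top",tc(488,142),"scene",sc(421,449)))
print("back near",tri("top",tc(268,456),"scene",sc(349,226)))
print(bot.read_state()['force'])
E
```

```text
front far [ 0.6858 -0.0157  0.1093]
back near [0.4293 0.1465 0.1022]
[ 0.6836 -0.3058 -0.3413]
```

```bash
python3 -c "
from station import bot
print(bot.job_done())"
```

```text
the job is handed in; nothing more can be done
None
```

The carton now stands upright on its base where it was, and the lid is closed. The job was handed in at about 17.4 s of the 58 s allowed.

- **Carton:** I pushed its overhanging top edge slowly from the station's side with half-open fingers until it tipped upright. It rocked once past upright before settling. Its top centre measured (0.578, -0.127), against (0.580, -0.129) predicted from where its foot stood.
- **Lid:** I pushed it over from behind and pressed it down until it met solid resistance, 39 N at the wrist with the fingertip at z = 0.104 m. That reading was close to the 40 N limit for the gripper's body, but only the fingertips were on the lid.
- **Last checks:** The final pictures show the lid flat on the station, the hand clear, and the other carton, syrup bottle and cup unmoved by eye. Triangulated lid corners were 0.102 m high at the back and 0.109 m at the front. That difference is within the pixel error of about 3 mm per pixel, so I relied on the firm stop to confirm the lid is fully closed.
- **Not as planned:** There was a 9 N upward force as the lid's edge first rose against the hand. It went away when I raised the hand. The tool also drifted about 0.07 rad off vertical, with no visible effect.

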